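# Switch on the guarded test supply

### The arm

A 7-joint arm with a two-finger parallel gripper is mounted at the origin on the work surface. World frame = base frame: x ahead of the robot, y to its left, z up, the work surface at z = 0. Lengths are in m, angles in rad, forces in N, time in s.
With the tool pointing down it reaches from about 0.4 to 0.925 m from the base axis. Payload 4.1 kg.
Tool frame: the origin (TCP) lies at the very end of the fingers, on their centre line; the grasp point (between the pads) lies 19 mm behind it; z points along the fingers, y is the line along which they close (so a half turn about z gives the same grasp; the last joint's range is limited). The gripper opens to 85 mm and grips with 20 to 120 N. Pads are 22 mm wide; open, the fingers measure 114 mm over their backs; the gripper's body (76 mm by 85 mm) begins 54 mm behind the grasp point. The pads swing forward as they close: fully open they stand 13 mm farther back than shut.
Start: joints at [-1.23, 0.398, 0.045, 1.537, -0.019, 1.207, -0.051], TCP at [0.277, 0.588, 0.231] pointing down, gripper open.
Joint ranges: [-2.82, 2.82], [-0.49, 2.23], [-1.37, 1.46], [0, 2.46], [-1.36, 4.5], [0.23, 2], [-2.94, 2.94]. Speed limits (rad/s): [2.57, 2.57, 3.14, 3.14, 3.14, 3.14, 3.14].

### API

Orientations are given as a unit quaternion [w, x, y, z].
In Python, from plant import status, eyes, env gives the robot as it stands.
- The arm moves only by the tool carry_out, never from a script. Its argument "moves" is text: rows parted by semicolons, each of 7 numbers parted by spaces: the shift along the tool's x, y, z in m, then the turn, a rotation vector about the tool's x, y, z in degrees, then the finger opening in m, from 0 to 0.0854. In form: dx dy dz ax ay az gripper; .... A call has 1 to 8 rows; each row is the pose to reach, as a shift and turn from the pose commanded when the call began, along the tool's axes at that moment; what a row does not reach only later rows make up. A row lasts 1/8 s, in which the tool goes at most 62.5 mm and 10.7 degrees, less where a joint would pass 70% of its speed; a pose out of reach is approached as far as the arm can. A call with a gripper value outside its range is refused whole. The fingers move at their own pace and stop on an object; the grip force is fixed at half the most. Time passes only in rows, so rows that repeat a pose let the fingers close. It gives the time, the measured TCP pose, the force, the opening and the grip force at its end, in the units of the state.
- status.get_obs(): the state, without advancing time (a new reading comes with each control period).
- eyes.get_image(name): name is "side" or "top" or "wrist"; returns (picture, depth): 400x640x3 uint8, red, green, blue; 400x640 float32, m along the optical axis (not along the pixel's ray), 0 where there is no reading.
- eyes.get_calibration(name): a dict with "camera_matrix" (3x3 intrinsics, pixels), "origin" and "rotation" of the camera in the world; the wrist camera has in their place "T_tool_cam" (4x4, takes a point from camera to tool coordinates, whose origin is the TCP and whose axes are the flange's). Camera axes: x right, y up, looking along -z (the intrinsics and any distortion apply to the point x, -y, -z); pixel columns grow to the right and rows downward; lengths in m; the calibration is good to about 2 mm. A picture is of the moment at which its call begins: read the wrist's pose just before it. get_calibration takes no time and is no camera call.
- env.sign_off(): hands the job in; it is judged then, once.
The state is a dict: "time_s": time; "joint_positions": joint angles; "qvel": joint speeds; "joint_efforts": joint torques, N m; "position": TCP position; "ee_rot": TCP orientation; "wrist_force": force on the tool from outside, world axes, zero at the start; "moment": the same for the moment, N m; "gripper_width": opening from 0.0 (shut) to 1.0 (fully open); "gripper_force": force on a finger pad.
Only numpy, scipy, OpenCV 4.12 (cv2) and the standard library are available. Lean on these libraries where they do the work, as an engineer would, in place of code of your own. Each camera call takes 0.05 s, during which the arm holds its last target. There are 200 camera calls.

### The job

Switch on the test supply: on the bench box whose toggle sits under a hinged steel guard, lift the guard with a finger and swing it right back until it rests open, then push the toggle fully over towards the guard's hinge. Then tip the guard forward again so that it drops fully shut over the toggle. Leave the neighbouring box's unguarded switch and the loose things on the bench alone.

Things in the scene. Friction and masses are not known exactly. Their poses are not given: they have to be found in the camera images.
- station: Guarded switch box fixed to the bench: grey, 170 (x) x 130 (y) x 60 mm high, flat top panel. Origin at the centre of its underside; x runs from the guard's open front to its hinge (away from the robot), y left, z up. On the line y = 0: toggle pivot x = -5, z = 60 mm; guard hinge (axis along y) x = +35, z = 72 mm. The panel is bare elsewhere.
- guard (a joint): Hinged dark steel guard over the toggle, rad: 0 shut, grows as its front rises and swings back over the hinge to a stop at 1.75, where it rests open. Only its weight moves it: below about 0.9 it drops shut, above about 1.05 it falls back to the stop. Light: under 2 N at the lip. It is an inverted tray of 3 mm sheet with an open front.
- guard_lip (a point): Middle of the free front edge of the guard's 50 mm wide lip, flared up 43 degrees; it swings 95 mm from the hinge: shut at box x = -49, z = 118 mm; upright z = 167; open at about x = +96, z = 145 mm. Shut, it lies above the hinge, so a finger in front that pushes it along box +x (or lifts it from below) raises the guard; open, a push at the lip along -x brings it back.
- guard_roof (a point): Centre of the top of the guard's flat roof; shut: box x = -2, z = 107 mm. The roof is 70 x 70 mm (box x = -37 to +33 mm); its two side cheeks, 64 mm apart inside, reach from it down to 4 mm above the panel at box x = -33 to +31 mm. Open, the guard is wholly beyond box x = +25 mm, up to z = 150 mm.
- toggle (a joint): Toggle under the guard, rad: 0 off (leaning 0.5 rad from upright to the guard's open front, box -x), 1.0 fully on (leaning 0.5 rad to the hinge, box +x). Black bat handle 43 mm long, 9 mm thick at the foot, 14 mm near the tip; stays where left; 1 to 2 N near the tip moves it. Fully on, its front side is at about box x = +2 mm at 25 mm above the panel, +6 at 35 mm.
- toggle_tip (a point): Top of the guarded toggle's handle: off at x = -26 mm, z = 98 mm of its box; on at x = +16 mm, z = 98 mm.
- plain_station: The neighbouring switch box, same enclosure, 170 x 130 x 60 mm, with an identical toggle but no guard; fixed to the bench. Origin at the centre of its underside, axes as the guarded box. To be left alone.
- plain_toggle_tip (a point): Top of the unguarded toggle's handle (43 mm long, pivot at x = -5 mm, z = 60 mm of its box). Not to be moved.
- junction_box: Loose black junction box 70 x 80 x 50 mm with a 22 mm brass stud on top; origin at the centre of its underside. Bystander.
- spray_can: Loose red spray can, 56 mm across and 150 mm tall, standing; origin at the centre of its underside. Bystander.
- screwdriver: Loose screwdriver with a yellow handle, 150 mm long, under 35 mm high, lying on the bench along its x axis; origin under its middle. Bystander.
Things that resemble listed ones, but are neither listed nor needed, are in the scene too. What is shaped like the station but green, turquoise or yellow is not meant.

How it is judged:
By the outcome, as a careful person would: the job done as asked, in the order asked, and still so for the second after the job is handed in, with the robot touching nothing.
It also fails if it takes over 54 s, if anything falls off the work surface, if the arm or the gripper's body presses on something with over 40 N, if the wrist force passes 120 N, or if a joint passes its speed limit or range.

## Working session

There is one attempt and no reset: what is moved stays moved. The work goes in short steps, Python scripts to look and compute and a tool call to move; the robot and the scene stay as the last step left them, time stands still between calls to the robot, and variables do not carry over. Pictures are saved under pics/ and viewed, at most 10 in all, crops included, and the job is handed in when it is done.

Besides the shell and the picture viewer there is one more tool, called after "Request:" by a JSON object that holds its "api" and its "payload", one argument or row to a line. carry_out: Moves the arm, as the interface text tells. Its arguments: {"type":"object","properties":{"moves":{"type":"string"}},"required":["moves"]}

```bash
mkdir -p pics; cat > h.py <<'E'
import numpy as np, cv2
from plant import status, eyes, env
from scipy.spatial.transform import Rotation as R
def q2R(q): return R.from_quat([q[1],q[2],q[3],q[0]]).as_matrix()
def look(name):
    o=status.get_obs(); im,d=eyes.get_image(name); c=eyes.get_calibration(name)
    if 'origin' in c: Rc=np.array(c['rotation']); t=np.array(c['origin']); 
    else:
        T=np.array(c['T_tool_cam']); Rt=q2R(o['ee_rot']); Rc=Rt@T[:3,:3]; t=Rt@T[:3,3]+np.array(o['position'])
    if Rc.shape!=(3,3): Rc=q2R(Rc)
    K=np.array(c['camera_matrix']); v,u=np.mgrid[:d.shape[0],:d.shape[1]]
    p=np.stack([(u-K[0,2])/K[0,0]*d,-(v-K[1,2])/K[1,1]*d,-d],-1)@Rc.T+t
    p[d==0]=np.nan
    return im,d,p,c
def save(im,f): cv2.imwrite('pics/'+f,im[...,::-1])
E
python3 - <<'E'
from h import *
for n in('top','side'):
    im,d,p,c=look(n); save(im,n+'1.png'); np.save(n+'1.npy',p); np.save(n+'im.npy',im); print({k:v for k,v in c.items()})
print(status.get_obs())
E
```

```text
{'camera_matrix': array([[484.25749064,   0.        , 318.13208406],
       [  0.        , 484.25749064, 195.23060006],
       [  0.        ,   0.        ,   1.        ]]), 'origin': array([ 0.23495126, -0.02229659,  1.42058533]), 'rotation': array([-0.67250024, -0.06767335,  0.07423672,  0.73324802])}
{'camera_matrix': array([[438.64305083,   0.        , 324.28971652],
       [  0.        , 438.64305083, 198.46006318],
       [  0.        ,   0.        ,   1.        ]]), 'origin': array([0.31631201, 0.92758303, 1.28702001]), 'rotation': array([-0.07949421, -0.03736789,  0.33327354,  0.93872949])}
{'time_s': 0.1, 'joint_positions': array([-1.23004421,  0.39912204,  0.04504239,  1.53778345, -0.01871741,
        1.20693839, -0.05067835]), 'qvel': array([-0.00058107, -0.00099922,  0.00066   , -0.0026444 , -0.00110749,
       -0.00044628, -0.00084015]), 'joint_efforts': array([ 3.26000154e-03, -4.76265049e+01,  1.36990428e+00, -2.54950511e+01,
        1.18762950e-02,  4.96546912e-03,  1.64597117e-05]), 'position': array([0.27643798, 0.58762709, 0.2303518 ]), 'ee_rot': array([-1.44492916e-04,  2.18049359e-01,  9.75937314e-01, -9.03257654e-04]), 'wrist_force': array([ 0.4479853 , -0.02139909,  0.48049537]), 'moment': array([ 0.01313158, -0.02890019, -0.01380612]), 'gripper_force': 0.0, 'gripper_width': 0.9993452198306294}
```

View pics/top1.png

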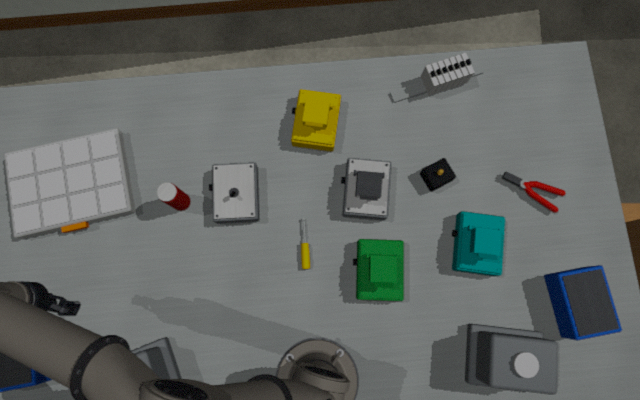

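View pics/side1.png

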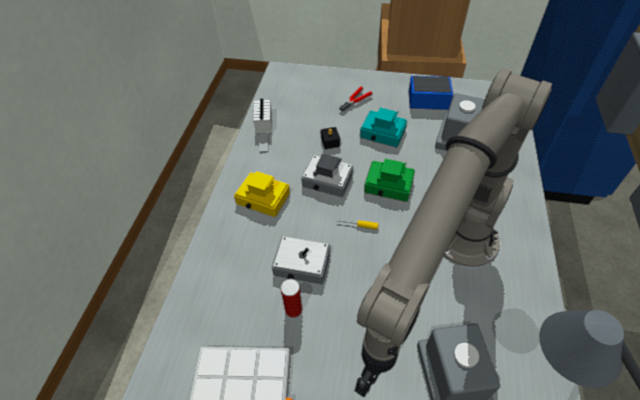

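The top view shows the grey guarded box at about (367,188), with its dark guard roof at (369,184). The plain box is at (234,192), the junction box at (437,174), the spray can at (173,195) and the screwdriver at (305,245). The green, turquoise and yellow boxes are decoys. Next I measure the box pose from depth.

```bash
python3 - <<'E'
from h import *
for n,(u0,u1,v0,v1) in {'top':(338,398,150,224),'side':(295,360,140,205)}.items():
    p=np.load(n+'1.npy')[v0:v1,u0:u1].reshape(-1,3); im=np.load(n+'im.npy')[v0:v1,u0:u1].reshape(-1,3)
    ok=~np.isnan(p[:,0]); p=p[ok]
    print(n,'hist',np.histogram(p[:,2],bins=np.arange(-.01,.14,.01)))
    for lo,hi,l in((.052,.068,'panel'),(.100,.112,'roof'),(.100,.13,'roof+lip')):
        s=p[(p[:,2]>lo)&(p[:,2]<hi)]
        r=cv2.minAreaRect((s[:,:2]*1000).astype(np.float32)); print(l,len(s),r,np.median(s[:,2]))
        print(s.min(0),s.max(0))
for n,(u,v) in {'jb':(437,174),'plain':(234,192),'green':(380,268),'yellow':(317,105),'turq':(485,238)}.items(): print(n,np.load('top1.npy')[v,u])
E
```

```text
top hist (array([ 965,  763,   22,   38,   51,  137, 1099,  607,   25,   11,   10,
        567,  114,    5,    0]), array([-0.01,  0.  ,  0.01,  0.02,  0.03,  0.04,  0.05,  0.06,  0.07,
        0.08,  0.09,  0.1 ,  0.11,  0.12,  0.13,  0.14]))
panel 1589 ((523.8582153320312, -190.74269104003906), (128.4308319091797, 168.5734100341797), 79.65323638916016) 0.05898672267015925
[ 0.43209513 -0.26769305  0.0520066 ] [ 0.61630139 -0.11450201  0.06798621]
roof 632 ((520.0277099609375, -190.58592224121094), (70.23384857177734, 76.783935546875), 79.66140747070312) 0.10658558807864504
[ 0.47916517 -0.22945254  0.10013491] [ 0.56079992 -0.15079523  0.1119919 ]
roof+lip 686 ((516.132568359375, -189.87535095214844), (70.23384857177734, 84.7026596069336), 79.66140747070312) 0.10685049076366859
[ 0.47197113 -0.22945254  0.10013491] [ 0.56079992 -0.15079523  0.12328941]
side hist (array([1055, 1467,  117,  111,  118,  159,  384,  387,   38,   34,   31,
        218,   84,    6,    0]), array([-0.01,  0.  ,  0.01,  0.02,  0.03,  0.04,  0.05,  0.06,  0.07,
        0.08,  0.09,  0.1 ,  0.11,  0.12,  0.13,  0.14]))
panel 714 ((514.3261108398438, -240.72769165039062), (234.12725830078125, 167.3564910888672), 79.01648712158203) 0.06026547820190331
[ 0.43326539 -0.36553189  0.05203953] [ 0.61603856 -0.11352395  0.06781406]
roof 268 ((521.59375, -191.8229522705078), (76.23017883300781, 74.48292541503906), 81.05343627929688) 0.10735206104065842
[ 0.48354277 -0.23500607  0.1001653 ] [ 0.56212606 -0.15154924  0.11199283]
roof+lip 308 ((516.3229370117188, -191.1214599609375), (76.3214111328125, 85.02169036865234), 80.50996398925781) 0.10794914485135798
[ 0.47257774 -0.23500607  0.1001653 ] [ 0.56212606 -0.15154924  0.12474703]
jb [ 0.54650346 -0.39793921  0.04998622]
plain [0.53738082 0.18975222 0.07900475]
green [ 0.2886818  -0.19429038  0.10919249]
yellow [ 0.76820436 -0.06602252  0.10196902]
turq [ 0.34461742 -0.48888948  0.10496552]
```

```bash
cat >> h.py <<'E'
O=np.array([.524,-.1907]); YAW=np.deg2rad(-10.3)
def tgt(b,tilt): # box xyz mm (z above bench), tilt deg: tip towards box +x
    c,s=np.cos(YAW),np.sin(YAW); b=np.array(b)/1000
    p=np.r_[O+[c*b[0]-s*b[1], s*b[0]+c*b[1]],b[2]]
    ex=np.array([c,s,0]); Rv=np.stack([-ex,[-s,c,0],[0,0,-1]],1)
    return p,Rv@R.from_rotvec([0,-np.deg2rad(tilt),0]).as_matrix()
def rows(ts,world=()):
    o=status.get_obs(); p0=np.array(o['position']); R0=q2R(o['ee_rot'])
    for t in ts:
        if len(t)==5: p,Rt=np.array(t[:3]),tgt((0,0,0),t[3])[1]   # world metres
        else: p,Rt=tgt(t[0],t[1])
        print(np.round(R0.T@(p-p0),4),np.round(R.from_matrix(R0.T@Rt).as_rotvec(degrees=True),1))
def st():
    o=status.get_obs(); c,s=np.cos(YAW),np.sin(YAW); d=np.array(o['position'])[:2]-O; Rt=q2R(o['ee_rot'])
    print('t',o['time_s'],'box mm',np.round([1000*(c*d[0]+s*d[1]),1000*(-s*d[0]+c*d[1]),1000*o['position'][2]],1),'z-axis',np.round(Rt[:,2],3),'F',np.round(o['wrist_force'],1),'grip',o['gripper_width'])
E
python3 - <<'E'
from h import *
st(); rows([(.45,.35,.32,0,0),(.47,.1,.32,0,0),((-110,0,220),0)])
E
```

```text
t 0.1 box mm [-382.7  721.5  230.4] z-axis [-0.001 -0.002 -1.   ] F [ 0.4 -0.   0.5] grip 0.9993452198306294
[-0.2582 -0.1413 -0.0894] [ -0.1  -0.  -14.9]
[-0.3827 -0.359  -0.0889] [ -0.1  -0.  -14.9]
[-0.449  -0.6272  0.0115] [ -0.1  -0.  -14.9]
```

Request:
{"api": "carry_out", "payload": {
  "moves": "-0.05 -0.03 -0.05 0 0 0 0; -0.10 -0.06 -0.09 0 0 -7 0; -0.15 -0.09 -0.09 0 0 -14.9 0; -0.20 -0.12 -0.09 0 0 -14.9 0; -0.25 -0.15 -0.09 0 0 -14.9 0; -0.28 -0.20 -0.09 0 0 -14.9 0; -0.31 -0.25 -0.09 0 0 -14.9 0; -0.34 -0.30 -0.09 0 0 -14.9 0"
}}

```text
time_s: 1.1
position: [0.4565, 0.1696, 0.321]
ee_rot: [-0.0, 0.09, 0.996, -0.0]
wrist_force: [0.4, 0.4, 0.2]
gripper_width: 0.001
gripper_force: 0.0
```

```bash
python3 - <<'E'
from h import *
st(); rows([((-110,0,220),0),((-110,0,220),20)])
E
```

```text
t 1.1 box mm [-130.8  342.4  321. ] z-axis [-0. -0. -1.] F [0.4 0.4 0.2] grip 0.0007990282805905414
[-0.021  -0.3424  0.101 ] [-0. -0. -0.]
[-0.021  -0.3424  0.101 ] [ -0. -20.  -0.]
```

Request:
{"api": "carry_out", "payload": {
  "moves": "-0.01 -0.06 0 0 0 0 0; -0.01 -0.12 0 0 0 0 0; -0.01 -0.18 0 0 0 0 0; -0.01 -0.24 0 0 0 0 0; -0.02 -0.29 0.03 0 -5 0 0; -0.02 -0.33 0.07 0 -12 0 0; -0.02 -0.342 0.10 0 -20 0 0; -0.02 -0.342 0.10 0 -20 0 0"
}}

```text
time_s: 2.1
position: [0.408, -0.1671, 0.2155]
ee_rot: [0.167, 0.09, 0.982, -0.014]
wrist_force: [-0.1, 1.3, -0.2]
gripper_width: -0.0
gripper_force: 0.0
```

```bash
python3 - <<'E'
from h import *
st(); im,d,p,c=look('wrist'); save(im,'w1.png'); np.save('w1.npy',p)
E
```

```text
t 2.1 box mm [-118.4    2.5  215.5] z-axis [ 0.325 -0.058 -0.944] F [-0.1  1.3 -0.2] grip -0.0003474424139192341
```

View pics/w1.png

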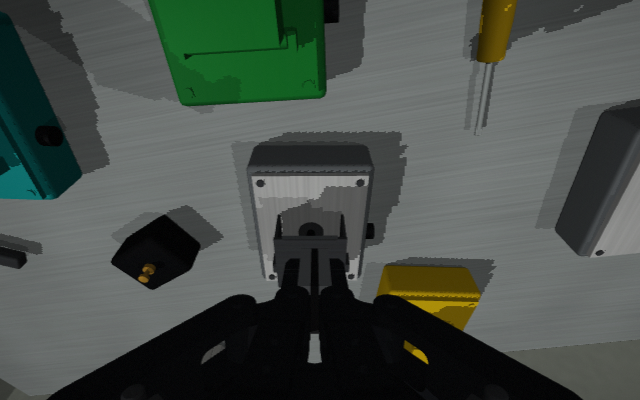

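The wrist view shows the guarded box just ahead of the fingers. The lip's front edge is at about (310,238), the toggle is visible under it at (311,230), and the fingers (around (315,290)) are lined up with them. I check the centring from depth.

```bash
python3 - <<'E'
from h import *
p=np.load('w1.npy')[130:290,235:390].reshape(-1,3); p=p[~np.isnan(p[:,0])]
c,s=np.cos(YAW),np.sin(YAW); d=p[:,:2]-O; b=np.c_[c*d[:,0]+s*d[:,1],-s*d[:,0]+c*d[:,1],p[:,2]]*1000
for lo,hi in((54,66),(110,122)):
    q=b[(b[:,2]>lo)&(b[:,2]<hi)&(b[:,0]<40)]; print(lo,len(q),np.percentile(q,[1,5,50,95,99],axis=0).round(1).tolist())
q=b[(b[:,2]>54)&(b[:,2]<66)]; e=[(x,q[(abs(q[:,0]-x)<5),1].min().round(1),q[(abs(q[:,0]-x)<5),1].max().round(1)) for x in(-70,-50,0,40)]; print(e)
# approach and lift targets
h=np.array([35,72]); 
for ph in(0,20,40,55,65,72):
    a=np.deg2rad(151.3-ph); C=h+95*np.array([np.cos(a),np.sin(a)]); print(ph,C.round(0))
rows([((-90,0,100),20),((-58,0,100),20),((-45,0,110),20),((-20,0,132),20),((10,0,147),20),((25,0,150),20),((38,0,150),20)])
E
```

```text
54 7426 [[-78.6, -58.6, 54.3], [-77.5, -54.9, 57.9], [-42.7, -0.8, 59.8], [15.9, 52.4, 61.2], [34.7, 56.1, 63.2]]
110 223 [[-49.9, -26.1, 114.1], [-49.6, -23.8, 114.5], [-48.3, -1.2, 117.1], [-43.5, 21.1, 118.6], [-43.1, 22.9, 118.9]]
[(-70, np.float64(-61.7), np.float64(59.6)), (-50, np.float64(-61.6), np.float64(58.0)), (0, np.float64(-60.9), np.float64(56.8)), (40, np.float64(-59.0), np.float64(58.5))]
0 [-48. 118.]
20 [-28. 143.]
40 [  0. 161.]
55 [ 25. 166.]
65 [ 41. 167.]
72 [ 53. 165.]
[ 0.0181 -0.0031  0.1205] [ 0.1 -0.3 -0.1]
[-0.012  -0.0031  0.1313] [ 0.1 -0.3 -0.1]
[-0.0276 -0.003   0.1263] [ 0.1 -0.3 -0.1]
[-0.0586 -0.003   0.114 ] [ 0.1 -0.3 -0.1]
[-0.0919 -0.0029  0.11  ] [ 0.1 -0.3 -0.1]
[-0.107  -0.0029  0.1123] [ 0.1 -0.3 -0.1]
[-0.1192 -0.0029  0.1166] [ 0.1 -0.3 -0.1]
```

Request:
{"api": "carry_out", "payload": {
  "moves": "0.018 -0.004 0.06 0 0 0 0; 0.018 -0.004 0.118 0 0 0 0; 0.018 -0.004 0.118 0 0 0 0; 0.018 -0.004 0.118 0 0 0 0"
}}

```text
time_s: 2.65
position: [0.4402, -0.1762, 0.1047]
ee_rot: [0.173, 0.087, 0.981, -0.016]
wrist_force: [-0.5, 0.4, -0.3]
gripper_width: -0.005
gripper_force: 0.0
```

```bash
python3 - <<'E'
from h import *
st()
rows([((-58,-1,100),20),((-45,-1,110),20),((-20,-1,132),20),((10,-1,147),20),((25,-1,150),20),((38,-1,150),20)])
E
```

```text
t 2.65 box mm [-85.1  -0.7 104.7] z-axis [ 0.336 -0.062 -0.94 ] F [-0.5  0.4 -0.3] grip -0.004877722437408717
[-0.0238 -0.0003  0.0137] [-0.1 -0.   0.2]
[-0.0395 -0.0004  0.0087] [-0.1 -0.   0.2]
[-0.0705 -0.0005 -0.0035] [-0.1 -0.   0.2]
[-0.1038 -0.0006 -0.0073] [-0.1 -0.   0.2]
[-0.1189 -0.0006 -0.005 ] [-0.1 -0.   0.2]
[-0.1311 -0.0007 -0.0006] [-0.1 -0.   0.2]
```

Request:
{"api": "carry_out", "payload": {
  "moves": "-0.024 0 0.013 0 0 0 0; -0.032 0 0.011 0 0 0 0; -0.040 0 0.008 0 0 0 0; -0.050 0 0.004 0 0 0 0; -0.060 0 0.000 0 0 0 0; -0.070 0 -0.004 0 0 0 0; -0.080 0 -0.006 0 0 0 0; -0.087 0 -0.007 0 0 0 0"
}}

```text
time_s: 3.65
position: [0.5165, -0.1905, 0.1411]
ee_rot: [0.173, 0.088, 0.981, -0.016]
wrist_force: [0.6, 0.2, -0.1]
gripper_width: 0.001
gripper_force: 0.1
```

```bash
python3 - <<'E'
from h import *
st()
im,d,p,c=look('side'); cv2.imwrite('pics/s2.png',cv2.resize(im[120:260,240:440,::-1],None,fx=3,fy=3))
rows([((10,-1,147),20),((25,-1,150),20),((38,-1,150),20)])
E
```

```text
t 3.65 box mm [ -7.4  -1.1 141.1] z-axis [ 0.337 -0.061 -0.939] F [ 0.6  0.2 -0.1] grip 0.001234081852458391
[-0.0173  0.0002  0.0005] [-0.   0.1  0. ]
[-0.0324  0.0002  0.0029] [-0.   0.1  0. ]
[-0.0446  0.0002  0.0073] [-0.   0.1  0. ]
```

View pics/s2.png

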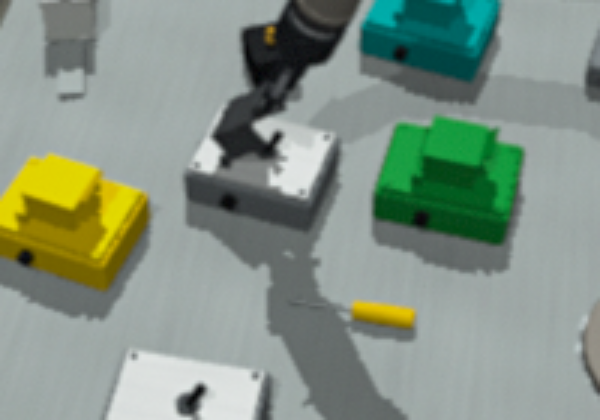

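The side crop shows the guard raised by the finger at about (240,125), with the toggle at (268,145) still leaning towards the front. I carry on past upright.

Request:
{"api": "carry_out", "payload": {
  "moves": "-0.010 0 0.000 0 0 0 0; -0.020 0 0.001 0 0 0 0; -0.030 0 0.003 0 0 0 0; -0.040 0 0.006 0 0 0 0; -0.048 0 0.008 0 0 0 0; -0.048 0 0.008 0 0 0 0; -0.048 0 0.008 0 0 0 0; -0.03 0 0.003 0 0 0 0"
}}

```text
time_s: 4.7
position: [0.545, -0.1958, 0.1483]
ee_rot: [0.173, 0.088, 0.981, -0.016]
wrist_force: [-0.5, -0.6, -1.7]
gripper_width: 0.002
gripper_force: 0.0
```

```bash
python3 - <<'E'
from h import *
st()
im,d,p,c=look('side'); p=p[120:260,240:440].reshape(-1,3); p=p[~np.isnan(p[:,0])]
cc,s=np.cos(YAW),np.sin(YAW); e=p[:,:2]-O; b=np.c_[cc*e[:,0]+s*e[:,1],-s*e[:,0]+cc*e[:,1],p[:,2]]*1000
q=b[(abs(b[:,1])<40)&(b[:,0]>50)&(b[:,0]<110)&(b[:,2]>66)]; print(len(q)); print(q[q[:,0]>85].round(0)[:12])
rows([((-40,-1,150),20),((-70,-1,135),12),((-70,-1,84),12),((-50,-1,84),12)])
E
```

```text
t 4.7 box mm [ 21.5  -1.2 148.3] z-axis [ 0.337 -0.062 -0.939] F [-0.5 -0.6 -1.7] grip 0.0021569754511265634
294
[[ 96. -23. 147.]
 [ 92. -23. 148.]
 [ 95. -19. 146.]
 [ 92. -23. 143.]
 [ 88. -23. 145.]
 [ 94.  -9. 150.]
 [ 93. -16. 144.]
 [ 89. -17. 145.]
 [ 88. -23. 140.]
 [ 93.  -6. 148.]
 [ 89.  -6. 150.]
 [ 89. -15. 141.]]
[ 0.0531  0.0004 -0.0225] [ 0.1 -0.2 -0.1]
[ 0.0865  0.0003 -0.0185] [ 0.1  7.8 -0.1]
[0.1037 0.0003 0.0295] [ 0.1  7.8 -0.1]
[0.0849 0.0003 0.0363] [ 0.1  7.8 -0.1]
```

Request:
{"api": "carry_out", "payload": {
  "moves": "0.027 0 -0.018 0 0 0 0; 0.053 0 -0.022 0 0 0 0; 0.087 0 -0.018 0 8 0 0; 0.095 0 0.01 0 8 0 0; 0.104 0 0.030 0 8 0 0; 0.104 0 0.030 0 8 0 0; 0.104 0 0.030 0 8 0 0"
}}

```text
time_s: 5.62
position: [0.4589, -0.1804, 0.085]
ee_rot: [0.105, 0.089, 0.99, -0.009]
wrist_force: [0.7, -0.1, -0.4]
gripper_width: 0.003
gripper_force: 0.0
```

```bash
python3 - <<'E'
from h import *
st()
rows([((-45,-1,84),12),((-7,-1,84),12),((-5,-1,84),12)])
E
```

```text
t 5.625 box mm [-65.9  -1.5  85. ] z-axis [ 0.206 -0.037 -0.978] F [ 0.7 -0.1 -0.4] grip 0.0030919187741116337
[-0.0202  0.0005  0.0054] [-0.   0.1 -0. ]
[-0.0574  0.0005  0.0133] [-0.   0.1 -0. ]
[-0.0593  0.0005  0.0137] [-0.   0.1 -0. ]
```

Request:
{"api": "carry_out", "payload": {
  "moves": "-0.015 0 0.004 0 0 0 0; -0.025 0 0.006 0 0 0 0; -0.034 0 0.008 0 0 0 0; -0.042 0 0.010 0 0 0 0; -0.050 0 0.012 0 0 0 0; -0.055 0 0.013 0 0 0 0; -0.057 0 0.0135 0 0 0 0; -0.057 0 0.0135 0 0 0 0"
}}

```text
time_s: 6.62
position: [0.5161, -0.1904, 0.0828]
ee_rot: [0.104, 0.089, 0.991, -0.009]
wrist_force: [-0.1, 0.4, -1.0]
gripper_width: 0.002
gripper_force: 0.5
```

```bash
python3 - <<'E'
from h import *
st()
E
```

```text
t 6.625 box mm [-7.9 -1.2 82.8] z-axis [ 0.205 -0.037 -0.978] F [-0.1  0.4 -1. ] grip 0.0021699041699547272
```

Request:
{"api": "carry_out", "payload": {
  "moves": "-0.0015 0 0 0 0 0 0; -0.003 0 0.0005 0 0 0 0; -0.003 0 0.0005 0 0 0 0"
}}

```text
time_s: 7.0
position: [0.5183, -0.1908, 0.0829]
ee_rot: [0.103, 0.089, 0.991, -0.009]
wrist_force: [-4.1, 1.0, 1.6]
gripper_width: 0.001
gripper_force: 2.5
```

Request:
{"api": "carry_out", "payload": {
  "moves": "-0.0015 0 0 0 0 0 0; -0.003 0 0.0005 0 0 0 0; -0.003 0 0.0005 0 0 0 0"
}}

```text
time_s: 7.38
position: [0.5187, -0.1909, 0.0825]
ee_rot: [0.101, 0.09, 0.991, -0.008]
wrist_force: [-12.2, 2.7, 10.1]
gripper_width: -0.001
gripper_force: 7.7
```

The arm stalled at 12 N, so the toggle is at its stop. I back off, rise and look.

Request:
{"api": "carry_out", "payload": {
  "moves": "0.03 0 -0.005 0 0 0 0; 0.07 0 -0.012 0 0 0 0; 0.09 0 -0.06 0 0 0 0; 0.09 0 -0.12 0 0 0 0; 0.09 0 -0.16 0 0 0 0; 0.09 0 -0.16 0 0 0 0"
}}

```text
time_s: 8.12
position: [0.4066, -0.17, 0.2258]
ee_rot: [0.111, 0.089, 0.99, -0.007]
wrist_force: [-0.7, -0.7, -1.8]
gripper_width: 0.002
gripper_force: 0.0
```

```bash
python3 - <<'E'
from h import *
st()
im,d,p,c=look('side'); cv2.imwrite('pics/s3.png',cv2.resize(im[120:260,240:440,::-1],None,fx=3,fy=3))
im,d,p,c=look('wrist'); save(im,'w3.png')
cc,s=np.cos(YAW),np.sin(YAW); e=p[...,:2]-O; b=np.stack([cc*e[...,0]+s*e[...,1],-s*e[...,0]+cc*e[...,1],p[...,2]],-1).reshape(-1,3)*1000
q=b[(abs(b[:,1])<12)&(b[:,0]>-45)&(b[:,0]<30)&(b[:,2]>80)&(b[:,2]<105)]; print(len(q),q[::max(1,len(q)//12)].round(0))
rows([((-60,0,260),0),((30,0,270),0),((125,0,270),0)])
E
```

```text
t 8.125 box mm [-119.2   -0.6  225.8] z-axis [ 0.218 -0.033 -0.975] F [-0.7 -0.7 -1.8] grip 0.0021084840876179566
0 []
[-0.0688  0.0009 -0.0243] [ 0.1 12.2 -0. ]
[-0.1589  0.0009 -0.015 ] [ 0.1 12.2 -0. ]
[-0.2518  0.0009  0.0051] [ 0.1 12.2 -0. ]
```

View pics/s3.png

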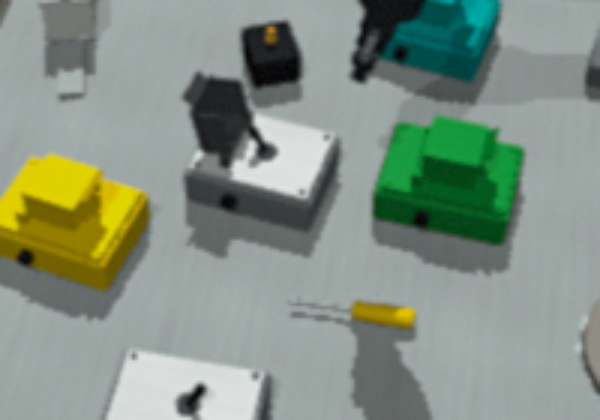

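The side crop shows the guard resting open at (220,110). The toggle (foot at (268,153)) now leans towards the hinge, its tip at about (250,130). I go over the top to behind the lip.

Request:
{"api": "carry_out", "payload": {
  "moves": "-0.035 0 -0.02 0 6 0 0; -0.07 0 -0.04 0 12 0 0; -0.12 0 -0.04 0 12 0 0; -0.17 0 -0.03 0 12 0 0; -0.22 0 -0.01 0 12 0 0; -0.252 0 0.003 0 12 0 0; -0.252 0 0.003 0 12 0 0; -0.252 0 0.003 0 12 0 0"
}}

```text
time_s: 9.22
position: [0.6448, -0.2148, 0.2685]
ee_rot: [-0.002, 0.091, 0.996, -0.001]
wrist_force: [-0.3, -0.6, -0.6]
gripper_width: 0.001
gripper_force: 0.0
```

```bash
python3 - <<'E'
from h import *
st()
rows([((125,-1,132),0)])
E
```

```text
t 9.225 box mm [123.2  -2.2 268.5] z-axis [-0.003 -0.001 -1.   ] F [-0.3 -0.6 -0.6] grip 0.001242561205203052
[-0.0022  0.0014  0.1365] [-0.1 -0.2 -0.1]
```

Request:
{"api": "carry_out", "payload": {
  "moves": "-0.003 0.001 0.06 0 0 0 0; -0.003 0.001 0.11 0 0 0 0; -0.003 0.001 0.136 0 0 0 0; -0.003 0.001 0.136 0 0 0 0; -0.003 0.001 0.136 0 0 0 0"
}}

```text
time_s: 9.85
position: [0.6493, -0.2143, 0.1363]
ee_rot: [0.001, 0.09, 0.996, -0.0]
wrist_force: [0.5, -0.3, 1.4]
gripper_width: 0.003
gripper_force: 0.0
```

```bash
python3 - <<'E'
from h import *
st()
rows([((105,-1,134),0),((80,-1,148),0),((60,-1,153),0),((45,-1,154),0),((25,-1,154),0)])
E
```

```text
t 9.85 box mm [127.5  -0.8 136.3] z-axis [ 0.002 -0.001 -1.   ] F [ 0.5 -0.3  1.4] grip 0.0027930189266016877
[ 0.0225 -0.0002  0.0022] [-0.   0.1 -0. ]
[ 0.0474 -0.0002 -0.0118] [-0.   0.1 -0. ]
[ 0.0674 -0.0002 -0.0169] [-0.   0.1 -0. ]
[ 0.0824 -0.0003 -0.0179] [-0.   0.1 -0. ]
[ 0.1024 -0.0003 -0.018 ] [-0.   0.1 -0. ]
```

Request:
{"api": "carry_out", "payload": {
  "moves": "0.022 0 0.002 0 0 0 0; 0.035 0 -0.004 0 0 0 0; 0.047 0 -0.011 0 0 0 0; 0.058 0 -0.015 0 0 0 0; 0.070 0 -0.018 0 0 0 0; 0.082 0 -0.019 0 0 0 0; 0.094 0 -0.019 0 0 0 0; 0.106 0 -0.019 0 0 0 0"
}}

```text
time_s: 10.85
position: [0.5436, -0.1944, 0.1532]
ee_rot: [-0.0, 0.09, 0.996, 0.0]
wrist_force: [0.1, -0.7, 0.2]
gripper_width: 0.002
gripper_force: 0.0
```

Request:
{"api": "carry_out", "payload": {
  "moves": "0.003 0 -0.002 0 0 0 0; 0.003 0 -0.06 0 0 0 0; 0.003 0 -0.11 0 0 0 0; 0.003 0 -0.11 0 0 0 0; 0.003 0 -0.11 0 0 0 0"
}}

```text
time_s: 11.48
position: [0.5415, -0.1937, 0.263]
ee_rot: [-0.0, 0.09, 0.996, 0.0]
wrist_force: [-0.0, 0.4, -0.5]
gripper_width: 0.002
gripper_force: 0.0
```

```bash
python3 - <<'E'
from h import *
st()
im,d,p,c=look('side'); cv2.imwrite('pics/s4.png',cv2.resize(im[120:260,240:440,::-1],None,fx=3,fy=3))
for n in('side','top','wrist'):
    im,d,p,c=look(n)
    cc,s=np.cos(YAW),np.sin(YAW); e=p[...,:2]-O; b=np.stack([cc*e[...,0]+s*e[...,1],-s*e[...,0]+cc*e[...,1],p[...,2]],-1).reshape(-1,3)*1000
    q=b[(abs(b[:,1])<40)&(b[:,0]>-70)&(b[:,0]<110)&(b[:,2]>95)&(b[:,2]<175)]; print(n,len(q),np.percentile(q,[2,50,98],axis=0).round(0).tolist() if len(q) else '')
E
```

```text
t 11.475 box mm [1.78e+01 2.00e-01 2.63e+02] z-axis [-0.     0.001 -1.   ] F [-0.   0.4 -0.5] grip 0.0018483722606841885
side 325 [[-47.0, -35.0, 96.0], [-3.0, 3.0, 108.0], [32.0, 35.0, 119.0]]
top 73 [[-49.0, -36.0, 102.0], [-29.0, -27.0, 108.0], [-4.0, -13.0, 119.0]]
wrist 5978 [[-48.0, -35.0, 105.0], [-9.0, -1.0, 107.0], [31.0, 32.0, 118.0]]
```

View pics/s4.png

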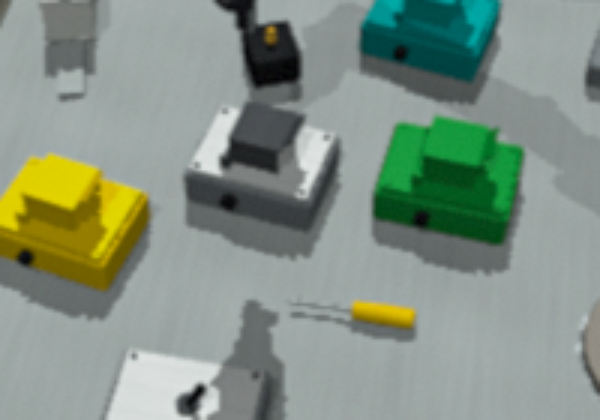

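The side crop shows the guard shut over the toggle at (265,135). The roof measures z = 107 mm and the lip is at x ≈ -48, both the shut values. The neighbouring box, junction box and screwdriver haven't moved.

```bash
python3 -c "
from h import *
print(env.sign_off())"
```

```text
the job is handed in; nothing more can be done
None
```

I opened the guard to its stop, pushed the toggle over to its stop towards the hinge, and dropped the guard fully shut over it. The neighbouring switch and loose items were left alone, and the job was handed in at about 11.6 s.

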